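Dock the round-bottomed wax pot in the warming dock

TASK

Take the blue-capped wax pot from its cork ring and set its round base into the cup of the warming dock, under the overhanging head, then press it down firmly but gently, with about 20 N for about a second, so that the cup sinks and bears on its stop. Leave the pot standing upright and centred in the cup; keep the gripper off the dock and leave the green-capped pot, the white jar and the spatula where they are.

Things in the scene. Friction and masses are not known exactly. Their poses are not given: they have to be found in the camera images.
- pot_blue: Pot to dock: polished steel ball, 80 mm diameter, below a straight round neck of 34 mm diameter, blue cap flush with the neck, 14 mm wide blue knob on top; 0.2 to 0.4 kg, bottom-heavy. Origin at the ball's lowest point, z along the neck: ball centre z = 40, neck 79 to 118, cap 118 to 138, knob to 151 mm. Stands upright in one of the two cork rings, either one.
- pot_green: Identical pot with a green cap, in the other cork ring. A bystander, to be left where it is.
- ring_a: Fixed cork ring lying on the counter, 90 mm outside diameter, 54 mm hole, 20 mm high; origin at the centre of its underside. The ball of a pot rests in the hole, its lowest point about 9 mm above the counter.
- ring_b: Fixed cork ring, same as ring_a.
- dock: Fixed white warming dock, 170 mm wide; origin on the counter below the cup's axis, z up, open front along its own -x (towards the robot). Base 30 mm high, x = -60 to 140 mm; back column x = 90 to 140; overhanging head x = 15 to 140, 290 to 360 mm above the counter: no room above the cup for an upright gripper, come in from the front, leaning back 25 to 45 degrees.
- head_edge (a point): Middle of the head's lower front edge, 290 mm up, 15 mm behind the cup's axis; axes as the dock. Cup: dark 45-degree cone dish, rim 74 mm wide (65 inside), 22 mm deep; seated, the ball's lowest point is 16 mm below the rim. Rim 66 to 82 mm above the counter, set unseen: feel for it. About 10 N sinks the cup, up to 12 mm, to a hard stop 58 to 70 mm high at the rim; it stays down.
- jar: White jar with grey cap, 60 mm diameter, 75 mm high, origin under its centre. A bystander.
- spatula: Spatula 180 mm long lying on the counter, handle along its own -x. A bystander.
Things that resemble listed ones, but are neither listed nor needed, are in the scene too. What is shaped like the pot_blue but yellow is not meant.

How it is judged (in metres and radians):
On the way, in this order (a step that is already met when the one before it is completed fails the run):
1. the blue-capped pot is lifted clear of its ring (height (world z) of pot_blue above 0.06 m), for 0.1 s.
2. sitting centred and upright in the cup, the pot is pressed down with more than 14 N, enough to bear on the stop (horizontal distance between pot_blue and dock below 0.006 m and z of pot_blue in the frame of dock below 0.062 m and angle between pot_blue's own z axis and vertical below 0.14 rad and contact force between pot_blue and dock above 14 N), for 0.3 s.
At the end, for the whole second after the job is handed in: After having been pressed with more than 14 N for 0.3 s, the blue-capped pot stands released and at rest in the lowered cup: its lowest point within 6 mm of the cup's axis and less than 62 mm above the counter, upright within 8 degrees (horizontal distance between pot_blue and dock below 0.006 m and z of pot_blue in the frame of dock below 0.062 m and angle between pot_blue's own z axis and vertical below 0.14 rad and linear speed of pot_blue below 0.02 m/s); the robot touches nothing.
It fails at once if the pot is pushed or knocked against the dock with more than 30 N (contact force between pot_blue and dock above 30 N).
It fails at once if the gripper or arm bears on the dock with more than 5 N (contact force between any of the fingers, the arm and dock above 5 N).
It fails at once if the green-capped pot, the jar or the spatula is shifted by more than 20 mm or the green-capped pot is tipped (distance of any of pot_green, jar, spatula from where it was at the start of the episode above 0.02 m or angle between pot_green's own z axis and vertical above 0.5 rad).
It also fails if it takes over 62 s, if anything falls off the work surface, if the arm or the gripper's body presses on something with over 40 N, if the wrist force passes 120 N, or if a joint passes its speed limit or range.

ROBOT

A 6-joint arm with a two-finger parallel gripper is mounted at the origin on the work surface. World frame = base frame: x ahead of the robot, y to its left, z up, the work surface at z = 0. Lengths are in m, angles in degrees, forces in N, time in s.
With the tool pointing down it reaches from about 0.325 to 0.85 m from the base axis. Payload 15.5 kg.
Tool frame: the origin (TCP) lies midway between the tips of the shut fingers; the grasp point (between the pads) lies 19 mm behind it; y points along the fingers, x is the direction in which the jaws open and shut, and the axes are right-handed (so a half turn about y gives the same grasp; the last joint's range is limited). The gripper opens to 91 mm and grips with 3 to 60 N. Pads are 32 mm wide; open, the fingers measure 118 mm over their backs; the gripper's body (76 mm by 178 mm) begins 60 mm behind the grasp point.
Start: joints at [63.856, 28.281, 77.091, -0, 74.628, -5.472], TCP at [0.221, 0.585, 0.214] pointing down, gripper open.
Joint ranges: [-166.48, 166.48], [-47.26, 123.95], [12.59, 153.08], [-70.14, 250.14], [6.76, 159.57], [-176.63, 176.63]. Speed limits (degrees/s): [108.29, 108.29, 147.25, 172.46, 172.46, 172.46].

INTERFACE

Orientations are given as a 3x3 rotation matrix whose columns are the frame's x, y, z axes.
In Python, from bench import ctrl gives the robot as it stands. The module is installed in compiled form; this text tells all that it offers. Calls block until the motion is done:
- ctrl.goto(position, orientation): joint-space move of the TCP to a pose.
- ctrl.move_l(position, vel=0.15, ori=None, contact_N=None): straight line of the TCP; ori=None keeps the orientation; vel is the mean speed in m/s. With contact_N (N) it stops when the force on the tool has changed by that much, and returns True; else False.
- ctrl.movej(angles): joint-space move.
- ctrl.command_gripper(opening): opening from 0.0 (shut) to 1.0 (fully open); the grip force is fixed at half the most; returns when the fingers have stopped.
- ctrl.sleep(seconds).
- ctrl.ik(position, orientation): joint angles nearest the present ones, or None.
- ctrl.read_camera(name): name is "side" or "top" or "wrist"; returns the picture (400x640x3 uint8, blue, green, red); there is no depth.
- ctrl.camera_params(name): a dict with "fx", "fy", "cx", "cy" (pixels), "pose" (4x4, takes a point from camera to world coordinates); the wrist camera has in their place "T_tool_cam" (4x4, takes a point from camera to tool coordinates, whose origin is the TCP and whose axes are the tool frame's). Camera axes: x right, y up, looking along -z (the intrinsics and any distortion apply to the point x, -y, -z); pixel columns grow to the right and rows downward; lengths in m; the calibration is good to about 2 mm. The wrist camera is an equidistant fisheye: a pixel r from the principal point sees the ray r / f radians off the axis. A picture is of the moment at which its call begins: read the wrist's pose just before it. camera_params takes no time and is no camera call.
A pose or a line that the arm cannot do raises ctrl.MotionError and nothing moves.
- ctrl.sign_off(): hands the job in, once; it reports no verdict.
Readings, each from a call of its own:
- ctrl.current_t(): time.
- ctrl.current_q(): joint angles.
- ctrl.current_dq(): joint speeds.
- ctrl.current_effort(): joint torques, N m.
- ctrl.current_tool_pos(): TCP position.
- ctrl.current_eef_rot(): TCP orientation.
- ctrl.current_contact_force(): force on the tool from outside, world axes, zero at the start.
- ctrl.current_wrist_torque(): the same for the moment, N m.
- ctrl.current_grip_width(): opening from 0.0 (shut) to 1.0 (fully open).
Only numpy, scipy, OpenCV 4.12 (cv2) and the standard library are available. Lean on these libraries where they do the work, as an engineer would, in place of code of your own. Each camera call takes 0.05 s, during which the arm holds its last target.

## Working session

There is one attempt and no reset: what is moved stays moved. The work goes in short steps, each a Python script; the robot and the scene stay as the last script left them, time stands still between calls to the robot, and variables do not carry over. Pictures are saved under pics/ and viewed, and the job is handed in when it is done.

```bash
mkdir -p pics; ls
python3 - <<'E'
from bench import ctrl
import cv2, numpy as np
np.set_printoptions(precision=4,suppress=True)
for n in ("side","top","wrist"):
    cv2.imwrite(f"pics/{n}0.png",ctrl.read_camera(n)); p=ctrl.camera_params(n); print(n,p)
print(ctrl.current_tool_pos(),ctrl.current_eef_rot(),ctrl.current_t(),ctrl.current_grip_width())
E
```

```text
pics
side {'fx': 441.41172538724584, 'fy': 441.41172538724584, 'cx': 316.75506481843513, 'cy': 197.68658717236147, 'pose': array([[ 0.9536,  0.1448, -0.264 ,  0.2907],
       [-0.3007,  0.5018, -0.811 , -0.7391],
       [ 0.0151,  0.8528,  0.5221,  0.6715],
       [ 0.    ,  0.    ,  0.    ,  1.    ]])}
top {'fx': 403.22727382462364, 'fy': 403.22727382462364, 'cx': 313.9068565931155, 'cy': 190.6957205500543, 'pose': array([[-0.0179,  0.9872, -0.1585,  0.4108],
       [-0.9996, -0.014 ,  0.0256,  0.0631],
       [ 0.0231,  0.1589,  0.987 ,  1.2028],
       [ 0.    ,  0.    ,  0.    ,  1.    ]])}
wrist {'fx': 309.70691628693146, 'fy': 309.70691628693146, 'cx': 316.4458881217314, 'cy': 198.84724083455964, 'T_tool_cam': array([[ 1.    , -0.0009, -0.0001,  0.0003],
       [ 0.0001,  0.2358, -0.9718, -0.1716],
       [ 0.0009,  0.9718,  0.2358,  0.0661],
       [ 0.    ,  0.    ,  0.    ,  1.    ]])}
[0.2205 0.5845 0.2135] [[ 0.353  -0.0004 -0.9356]
 [ 0.9356 -0.0008  0.353 ]
 [-0.0009 -1.      0.0001]] 0.15 0.9969503139974485
```

View pics/side0.png

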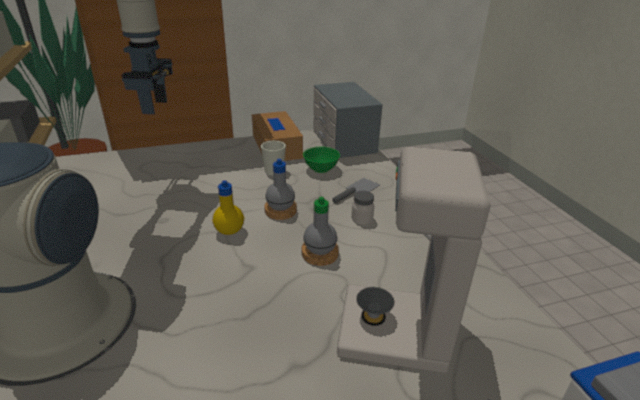

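View pics/top0.png

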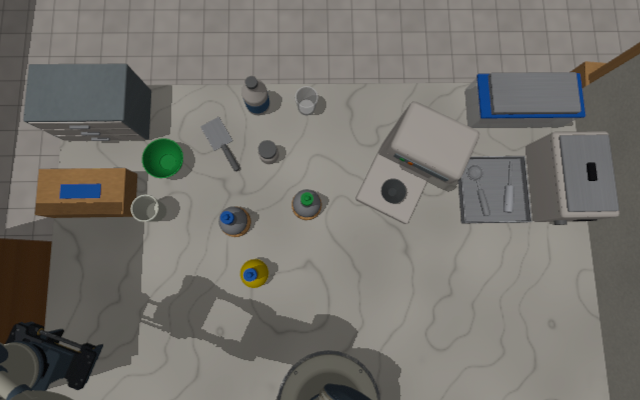

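View pics/wrist0.png

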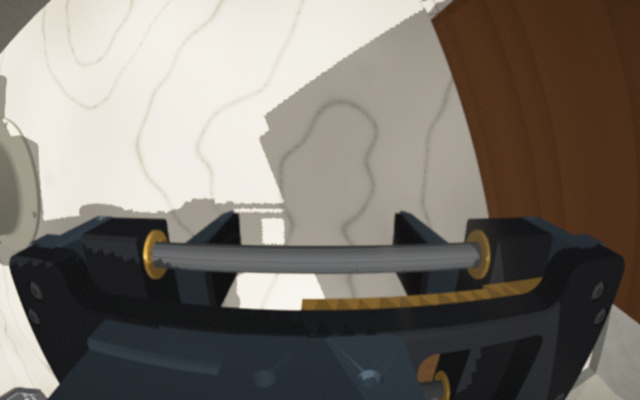

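The side view shows the blue-capped steel pot in its ring (knob about (279,162)), the green pot (320,201), the dock cup (375,300) and the yellow decoy (227,205). In the top view the blue cap is at (228,216), the green at (307,199) and the cup at (394,190). Next I'll zoom in for exact pixels.

Run:
```python
import cv2, numpy as np
s=cv2.imread("pics/side0.png"); t=cv2.imread("pics/top0.png")
def crop(im,x,y,w,h,k): return cv2.resize(im[y:y+h,x:x+w],None,fx=k,fy=k,interpolation=cv2.INTER_CUBIC)
cv2.imwrite("pics/z1.png",np.hstack([crop(s,255,150,50,75,8),crop(t,205,190,50,75,8)]))
cv2.imwrite("pics/z2.png",np.hstack([crop(s,330,270,70,100,5),crop(t,345,95,140,135,5)[:500]][:1]+[crop(t,350,130,90,100,5)]))
cv2.imwrite("pics/z3.png",np.hstack([crop(s,390,140,100,100,4),crop(t,380,95,100,100,4)]))
```

```text
(no output)
```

View pics/z1.png

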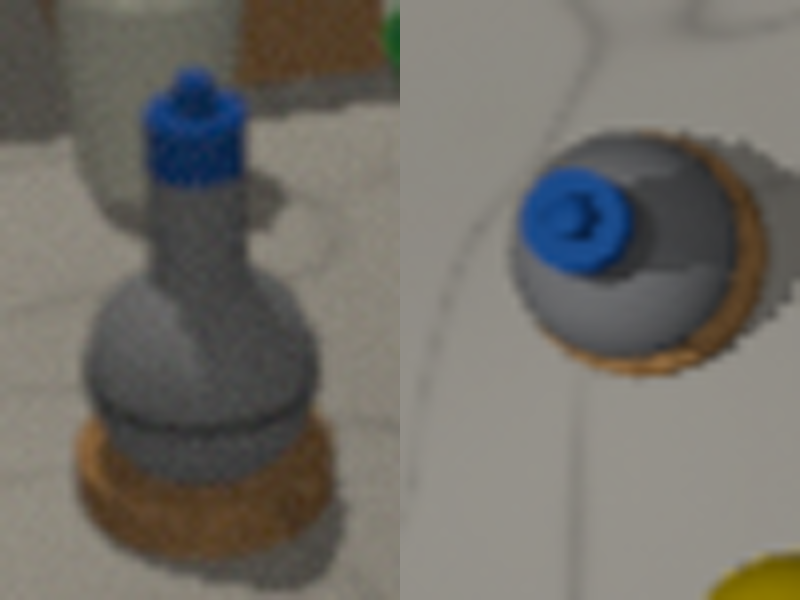

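View pics/z2.png

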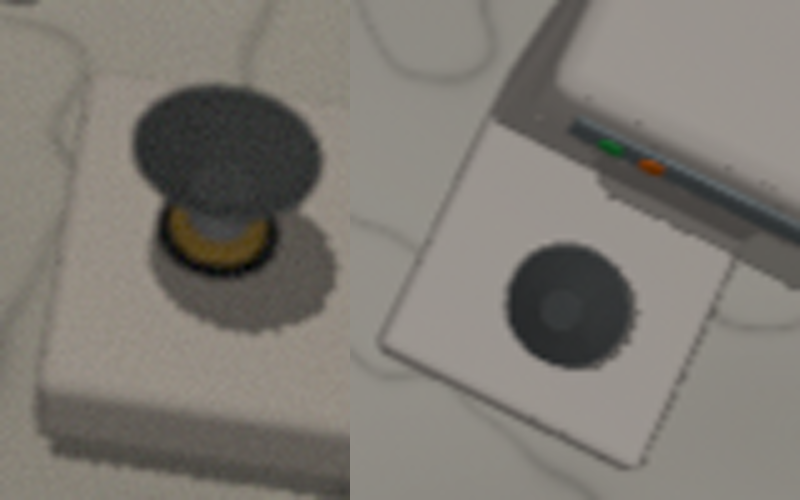

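View pics/z3.png

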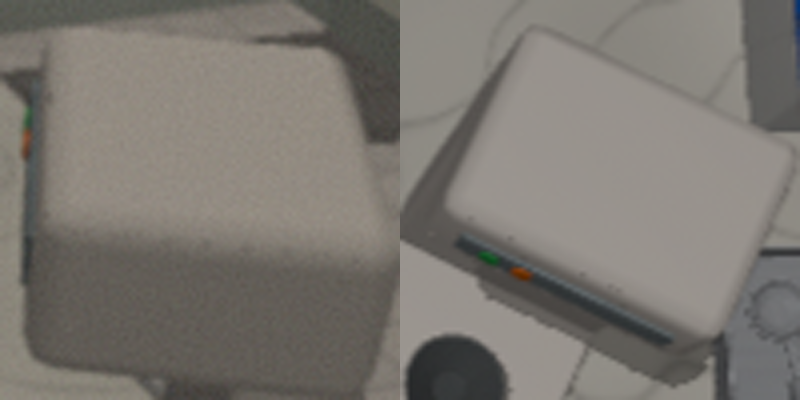

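```bash
cat > h.py <<'E'
from bench import ctrl
import cv2, numpy as np
from scipy.optimize import least_squares
np.set_printoptions(precision=4,suppress=True)
P={n:ctrl.camera_params(n) for n in("side","top")}
def proj(n,X):
    p=P[n];T=np.linalg.inv(p["pose"]);c=np.atleast_2d(X)@T[:3,:3].T+T[:3,3]
    return np.c_[p["cx"]+p["fx"]*c[:,0]/-c[:,2],p["cy"]+p["fy"]*-c[:,1]/-c[:,2]]
def ray(n,u):
    p=P[n];d=np.array([(u[0]-p["cx"])/p["fx"],-(u[1]-p["cy"])/p["fy"],-1]);return p["pose"][:3,3],p["pose"][:3,:3]@d
def atz(n,u,z):
    o,d=ray(n,u);return o+d*(z-o[2])/d[2]
E
python3 - <<'E'
from h import *
s=cv2.imread("pics/side0.png"); t=cv2.imread("pics/top0.png")
# pot
ct=np.array([227.1,217.5])-.44; cs=np.array([279.4,162.5])-.44
print("cap top", atz("top",ct,.147)); print("cap side",atz("side",cs,.147))
for n,c in(("top",ct),("side",cs)): pass
def tri(a,b):
    r=least_squares(lambda X:np.r_[proj("top",X)[0]-a,proj("side",X)[0]-b],[.5,0,.1]);return r.x,r.fun
print("tri cap",tri(ct,cs))
# ball sides: top ball silhouette center
b=np.array([205+(512+735-800)/16,190+(130+358)/16])-.44
print("ball top",atz("top",b,.049)); b=np.array([255+(85+317)/16,150+372/8])-.44
print("ball side",atz("side",b,.049))
# base front corners
k=-.4
fl=atz("top",[356.4+k,198.6+k],.03);fr=atz("top",[406.4+k,223.2+k],.03)
print("front",fl,fr,np.linalg.norm(fl-fr)); d=(fr-fl)/np.linalg.norm(fr-fl); x=np.array([-d[1],d[0],0]);print("xdir",x,np.degrees(np.arctan2(x[1],x[0])),"cup pred",(fl+fr)/2+.06*x)
# rim circle
def edge(im,n,guess,angs):
    g=cv2.GaussianBlur(im,(3,3),0).mean(2);out=[]
    for a in angs:
        r=np.arange(3,28,.25);u=guess[0]+r*np.cos(a);v=guess[1]+r*np.sin(a)
        pr=cv2.remap(g.astype(np.float32),u.astype(np.float32)[None],v.astype(np.float32)[None],1)[0]
        i=np.argmax(np.diff(pr)>0) if 0 else np.argmax(pr[4:]-pr[:-4])+2
        out.append([u[i],v[i]])
    return np.array(out)
et=edge(t,"top",(393.6,190.6),np.radians(np.arange(0,360,10)))
es=edge(s,"side",(375,299),np.radians(np.arange(180,361,10)))
from scipy.spatial import cKDTree
th=np.linspace(0,2*np.pi,720)
def circ(n,X,R=.037): return proj(n,np.c_[X[0]+R*np.cos(th),X[1]+R*np.sin(th),0*th+X[2]])
def dist(n,e,X): 
    c=circ(n,X); D,i=cKDTree(c).query(e); cen=c.mean(0); return D*np.sign(np.linalg.norm(e-cen,axis=1)-np.linalg.norm(c[i]-cen,axis=1))
g=atz("top",[393.6,190.6],.074)
r=least_squares(lambda X:np.r_[dist("top",et,X),dist("side",es,X)],g,loss="soft_l1",diff_step=1e-4);print("rim",r.x);print(r.fun.round(1))
for n,e in(("top",et),("side",es)):
  for z in(.066,.074,.082):
    q=least_squares(lambda X:dist(n,e,[X[0],X[1],z]),r.x[:2],loss="soft_l1",diff_step=1e-4);print(n,z,q.x,q.cost)
E
```

```text
cap top [0.5138 0.2649 0.147 ]
cap side [0.5146 0.2732 0.147 ]
tri cap (array([0.513 , 0.2641, 0.1517]), array([-0.0241,  0.1388,  0.14  , -0.014 ]))
ball top [0.5145 0.2669 0.049 ]
ball side [0.5115 0.2638 0.049 ]
front [ 0.575  -0.0909  0.03  ] [ 0.5002 -0.235   0.03  ] 0.16236493623825804
xdir [ 0.8876 -0.4605  0.    ] -27.421020658421476 cup pred [ 0.5909 -0.1906  0.03  ]
rim [ 0.5882 -0.1935  0.0728]
[-0.1 -0.   0.1  0.2 -0.6 -0.2  0.1  0.1 -0.3 -0.5 -0.9 -0.6 -0.5 -0.5
 -0.5 -0.2 -0.2 -0.7  0.1 -0.7  0.1 -0.1  0.2  0.3  0.1  0.2 -0.2 -0.1
 -0.  -0.5 -0.5 -0.5 -0.3 -0.4 -0.1  0.3 -0.8 -0.3  0.   0.2  0.4  0.3
  0.5  0.2  0.2  0.2 -0.2 -0.1  0.1  0.2 -0.4 -0.5 -0.3 -1.2 -0.9]
top 0.066 [ 0.5897 -0.1952] 1.8421597134845735
top 0.074 [ 0.5884 -0.1934] 2.338854972414585
top 0.082 [ 0.5871 -0.1916] 3.09994265734285
side 0.066 [ 0.5912 -0.1866] 1.1994623037774899
side 0.074 [ 0.587  -0.1945] 1.6983219938621996
side 0.082 [ 0.5828 -0.2024] 2.290095055302606
```

```bash
cat >> h.py <<'E'
def R(psi,a,flip=False):
    psi,a=np.radians([psi,a]);f=np.array([np.cos(psi),np.sin(psi),0]);k=np.array([0,0,1.])
    y=np.sin(a)*f-np.cos(a)*k; z=-(np.cos(a)*f+np.sin(a)*k)
    if flip: z=-z
    return np.c_[np.cross(y,z),y,z]
def tcp(g,Rm): return np.asarray(g)+.019*Rm[:,1]   # TCP for grasp point g
POT=np.array([.5135,.265]); CUP=np.array([.588,-.1935]); F=np.array([.8876,-.4605,0])
E
python3 - <<'E'
from h import *
print("yellow", atz("top",[250.5,274],.15),"green knob",atz("top",[307,199],.15),"jar",atz("top",[267,150],.075))
q0=ctrl.current_q()
for flip in(0,1):
  for a in(25,30,35,40,45):
    for psi in(0,15,27,40,60):
      r=R(psi,a,flip); q=ctrl.ik(tcp([*POT,.121],r),r); 
      q2=ctrl.ik(tcp([*POT,.32],r),r)
      print("pot",flip,a,psi,q,q2 is not None)
    for psi in(-10,-18,-27.4,-35):
      r=R(psi,a,flip); print(" dock",flip,a,psi,*[ctrl.ik(tcp([*CUP,z],r),r) if z==.167 else ctrl.ik(tcp([*CUP,z],r),r) is not None for z in (.167,.2)], ctrl.ik(tcp(np.r_[CUP,.22]-.15*F,r),r) is not None)
E
```

```text
yellow [0.3669 0.2014 0.15  ] green knob [0.5579 0.0544 0.15  ] jar [0.7122 0.1665 0.075 ]
pot 0 25 0 [ 27.9379  27.7005 109.319  -29.872   23.4247 -36.5387] True
pot 0 25 15 [ 23.4353  26.8652 111.486  -12.07    17.246  -70.803 ] True
pot 0 25 27 [  19.5509   26.6464  112.0586   10.9473   16.769  -107.2503] True
pot 0 25 40 [  15.5077   26.8798  111.4478   29.0597   21.144  -139.8308] True
pot 0 25 60 [  10.5197   28.1408  108.1875   36.9428   32.3127 -169.117 ] True
 dock 0 25 -10 [ -27.7564   24.4587  103.7598   15.5543   28.7277 -119.9008] True True
 dock 0 25 -18 [ -25.4415   24.3388  104.009     6.923    27.0066 -102.9253] True True
 dock 0 25 -27.4 [-22.6572  24.4885 103.6978  -4.4208  26.9578 -81.7578] True True
 dock 0 25 -35 [-20.4546  24.8343 102.9782 -12.8523  28.5003 -65.4293] True True
pot 0 30 0 [ 29.5446  28.1599 112.7896 -49.8757  18.8103 -15.5358] True
pot 0 30 15 [ 23.9622  27.2322 115.4944 -30.647    8.7895 -51.8717] True
pot 0 30 27 [  19.0796   26.9903  116.215    29.4289    8.0609 -126.0563] True
pot 0 30 40 [  14.0233   27.2484  115.4465   52.6176   15.9986 -1
[... 4579 characters left out ...]
0 [  34.7387   33.2569  122.2872  239.621    27.8437 -120.3371] True
pot 1 45 15 [ 25.7508  32.7795 126.9281 197.9837  25.2912 -98.7097] True
pot 1 45 27 [ 17.4629  32.7097 128.2174 164.691   26.3426 -82.9918] True
pot 1 45 40 [  9.0485  32.7851 126.8432 131.5518  29.0756 -68.3821] True
pot 1 45 60 [  0.1556  33.6053 119.9842  90.3394  37.6923 -51.0214] True
 dock 1 45 -10 [-32.073   26.8772 119.8143 120.9472  18.0489 -48.2368] True True
 dock 1 45 -18 [-27.2984  26.7234 120.3399 150.4093  13.3779 -67.6852] True True
 dock 1 45 -27.4 [ -21.4822   26.9156  119.684   200.2209   12.1766 -105.6097] False True
 dock 1 45 -35 [ -16.9742   27.3641  118.1892  234.7694   15.5379 -130.7997] False True
```

Run:
```python
from h import *
r=R(10,27); g=tcp([*POT,.121],r)
ctrl.goto(g-.15*r[:,1],r)
print(ctrl.current_t(),ctrl.current_tool_pos(),g-.15*r[:,1],ctrl.current_q(),ctrl.current_contact_force())
p=ctrl.current_tool_pos();Rr=ctrl.current_eef_rot();im=ctrl.read_camera("wrist");np.savez("w1.npz",p=p,R=Rr)
cv2.imwrite("pics/w1.png",im)
```

```text
1.6417 [0.4552 0.2553 0.2379] [0.4549 0.2547 0.2377] [ 28.2301   9.1629 110.7116 -14.247   35.1203 -61.895 ] [0.4007 0.1711 0.2682]
```

View pics/w1.png

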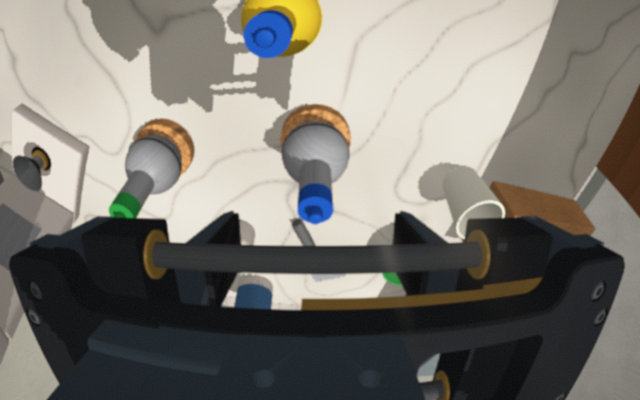

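The wrist view shows the blue pot between the fingers: knob (316,211), ball centre about (315,152). Next I'll check those against the predicted projection.

```bash
cat >> h.py <<'E'
W=ctrl.camera_params("wrist")
def wproj(X,p,Rr):
    T=W["T_tool_cam"]; c=(np.atleast_2d(X)-p)@Rr; c=(c-T[:3,3])@T[:3,:3]
    c=c*[1,-1,-1]; n=np.hypot(c[:,0],c[:,1]); th=np.arctan2(n,c[:,2]); k=th/n
    return np.c_[W["cx"]+W["fx"]*k*c[:,0],W["cy"]+W["fy"]*k*c[:,1]]
E
python3 - <<'E'
from h import *
d=np.load("w1.npz");p,Rr=d["p"],d["R"]
for dx,dy in((0,0),(.005,0),(0,.005)):
  X=lambda z:[POT[0]+dx,POT[1]+dy,z]
  print(wproj([X(.16),X(.147),X(.127),X(.049),X(.02)],p,Rr))
im=cv2.imread("pics/w1.png")
th=np.linspace(0,2*np.pi,400)
def ring(x,y,z,R,c):
    for u in wproj(np.c_[x+R*np.cos(th),y+R*np.sin(th),0*th+z],p,Rr): cv2.circle(im,(int(u[0]*4),int(u[1]*4)),1,c,-1)
im=cv2.resize(im,None,fx=4,fy=4,interpolation=cv2.INTER_CUBIC)
x,y=POT
for z,Rr_,c in((.16,.007,(0,255,255)),(.147,.017,(0,255,255)),(.127,.017,(0,255,255)),(.02,.045,(0,0,255)),(.088,.017,(0,255,0))): ring(x,y,z,Rr_,c)
cv2.imwrite("pics/w1o.png",im[380:920,1000:1560])
E
```

```text
[[315.1134 218.0752]
 [315.156  208.3873]
 [315.2176 194.6799]
 [315.4175 152.4816]
 [315.4779 140.3464]]
[[314.1765 221.9276]
 [314.2487 212.2285]
 [314.3533 198.4795]
 [314.6944 155.9675]
 [314.7979 143.6922]]
[[320.5477 218.7631]
 [320.4108 209.0734]
 [320.2127 195.3586]
 [319.5709 153.1039]
 [319.3773 140.9435]]
```

View pics/w1o.png

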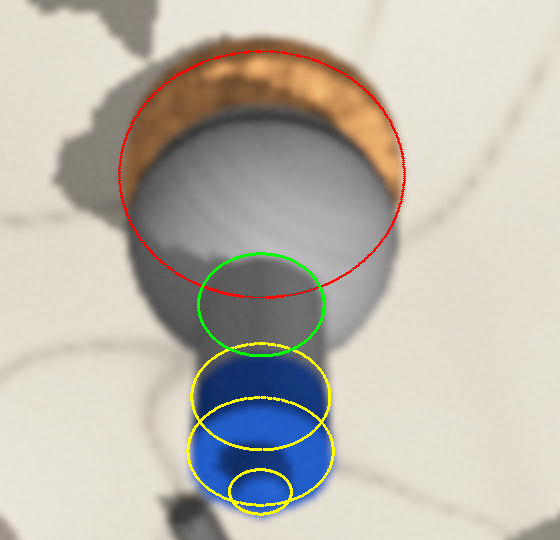

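The projected outlines match the picture within about 1–2 mm, so I'll grasp now.

Run:
```python
from h import *
r=R(10,27); g=tcp([*POT,.121],r)
print(ctrl.move_l(g,vel=.12,contact_N=8), ctrl.current_tool_pos()-g)
f0=ctrl.current_contact_force()
ctrl.command_gripper(0.0)
print(ctrl.current_t(),ctrl.current_grip_width()*91,f0,ctrl.current_contact_force())
cv2.imwrite("pics/s1.png",ctrl.read_camera("side"))
ctrl.move_l(g+[0,0,.12],vel=.12)
f1=ctrl.current_contact_force();print(f1,f1-f0,ctrl.current_tool_pos(),ctrl.current_t(),ctrl.current_wrist_torque())
for n in("side","top","wrist"): cv2.imwrite(f"pics/{n}2.png",ctrl.read_camera(n))
np.savez("w2.npz",p=ctrl.current_tool_pos(),R=ctrl.current_eef_rot())
a=[cv2.imread("pics/s1.png")[80:330,180:430],cv2.imread("pics/side2.png")[80:330,180:430],cv2.imread("pics/wrist2.png")[:250,180:430]]
cv2.imwrite("pics/c2.png",np.hstack(a))
```

```text
False [-0.      0.0001  0.0006]
4.0 33.484251004618685 [ 1.4428 -0.0615  0.7616] [ 0.3739 -2.5885 -0.0824]
[ 0.9841 -0.241  -3.8623] [-0.4587 -0.1795 -4.6239] [0.5215 0.2663 0.2232] 5.2 [-0.0342  0.6133 -0.0285]
```

View pics/c2.png

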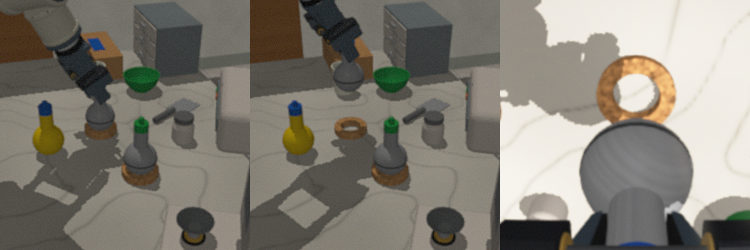

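```bash
cat >> h.py <<'E'
def sil(C,Rad,cam):  # silhouette circle of sphere seen from cam point
    v=C-cam;d=np.linalg.norm(v);v=v/d;c=C-v*Rad**2/d;rr=Rad*np.sqrt(1-(Rad/d)**2)
    a=np.cross(v,[0,0,1.]);a/=np.linalg.norm(a);b=np.cross(v,a);t=np.linspace(0,2*np.pi,400)[:,None]
    return c+rr*(np.cos(t)*a+np.sin(t)*b)
def hring(x,y,z,R):
    t=np.linspace(0,2*np.pi,400);return np.c_[x+R*np.cos(t),y+R*np.sin(t),0*t+z]
E
cat > ov.py <<'E'
from h import *
def overlay(n,im,items,box,k,p=None,Rr=None):
    x0,y0,w,h=box; o=cv2.resize(im[y0:y0+h,x0:x0+w],None,fx=k,fy=k,interpolation=cv2.INTER_CUBIC)
    for X,c in items:
        for u in (wproj(X,p,Rr) if n=="wrist" else proj(n,X)):
            cv2.circle(o,(int((u[0]-x0+.5)*k),int((u[1]-y0+.5)*k)),1,c,-1)
    return o
def campos(n,p=None,Rr=None):
    return P[n]["pose"][:3,3] if n!="wrist" else p+Rr@W["T_tool_cam"][:3,3]
E
python3 - <<'E'
from ov import *
d=np.load("w2.npz");p,Rr=d["p"],d["R"]
x,y=POT; z=.009+.1192; C=np.array([x,y,z+.04])
out=[]
for n,box in(("wrist",(240,40,160,200)),("side",(250,70,110,150)),("top",(195,165,110,110))):
    it=[(hring(x,y,.02,.045),(0,0,255)),(hring(x,y,.02,.027),(0,0,255)),(sil(C,.04,campos(n,p,Rr)),(0,255,255)),(hring(x,y,z+.079,.017),(0,255,0))]
    o=overlay(n,cv2.imread(f"pics/{n}2.png"),it,box,400//box[3]*1.0 if n=="wrist" else 3,p,Rr); o=cv2.copyMakeBorder(o,0,max(0,450-o.shape[0]),0,0,0)[:450]; out.append(o)
o=np.hstack(out); cv2.imwrite("pics/o2.png",o[:, :800]);print(o.shape)
cv2.imwrite("pics/o2b.png",out[2])
E
```

```text
(450, 980, 3)
```

View pics/o2.png

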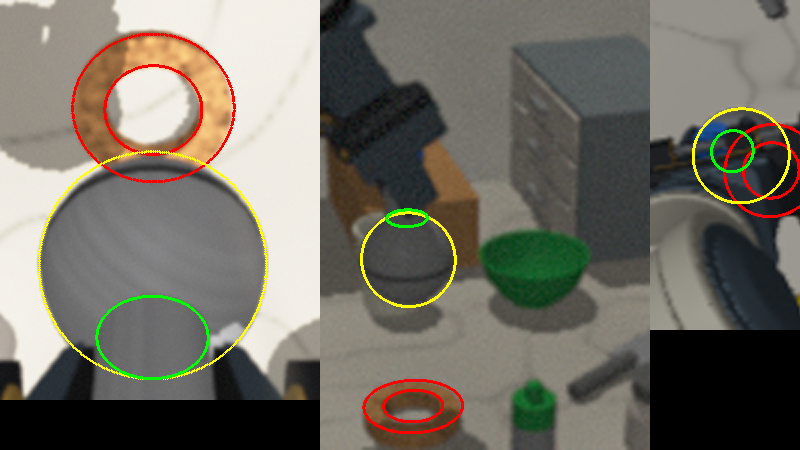

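View pics/o2b.png

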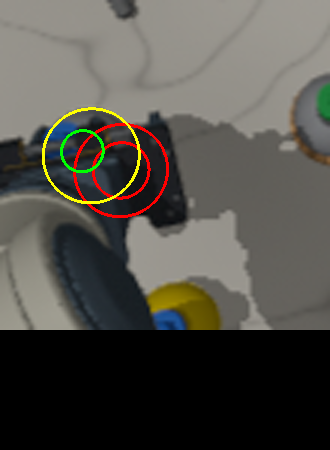

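The pot is held upright at a width of 33.5 mm. The sphere and ring outlines agree with the wrist and side views within about 1 mm. Next I'll lift it over the green pot and go to the front of the dock.

Run:
```python
from ov import *
r=R(10,27); ctrl.move_l(tcp([*POT,.33],r),vel=.15)
r=R(-27.4,27); pre=np.r_[CUP,0]-.15*F
ctrl.goto(tcp(pre+[0,0,.30],r),r)
print(ctrl.current_t(),ctrl.current_q(),ctrl.current_contact_force())
ctrl.move_l(tcp(pre+[0,0,.198],r),vel=.12)
print(ctrl.current_t(),ctrl.current_tool_pos()-tcp(pre+[0,0,.198],r),ctrl.current_contact_force(),ctrl.current_q())
p=ctrl.current_tool_pos();Rr=ctrl.current_eef_rot()
np.savez("w3.npz",p=p,R=Rr)
for n in("side","top","wrist"): cv2.imwrite(f"pics/{n}3.png",ctrl.read_camera(n))
g=p-.019*Rr[:,1]; x,y=g[:2]; z=g[2]-.112; C=np.array([x,y,z+.04])
for n,box,k in(("wrist",(120,0,400,260),2),("side",(200,120,260,190),3),("top",(300,120,160,140),4)):
    it=[(hring(*CUP,.0728,.037),(0,0,255)),(hring(*CUP,.0728,.0325),(0,0,255)),(sil(C,.04,campos(n,p,Rr)),(0,255,255)),(hring(x,y,z+.138,.017),(0,255,0))]
    cv2.imwrite(f"pics/o3{n}.png",overlay(n,cv2.imread(f"pics/{n}3.png"),it,box,k,p,Rr))
```

```text
7.5583 [-20.1903   0.9288 111.5673  -4.9529  40.7844 -79.8622] [-1.032  -0.1521 -3.044 ]
8.5583 [0.0004 0.     0.0005] [ 0.697  -0.9663 -2.7647] [-20.2381  11.1651 121.2813  -9.0883  20.9276 -75.1322]
```

View pics/o3wrist.png

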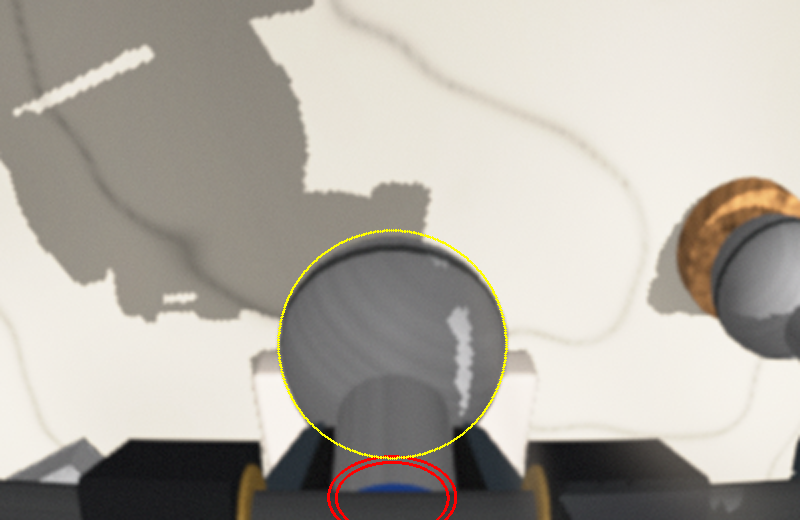

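View pics/o3side.png

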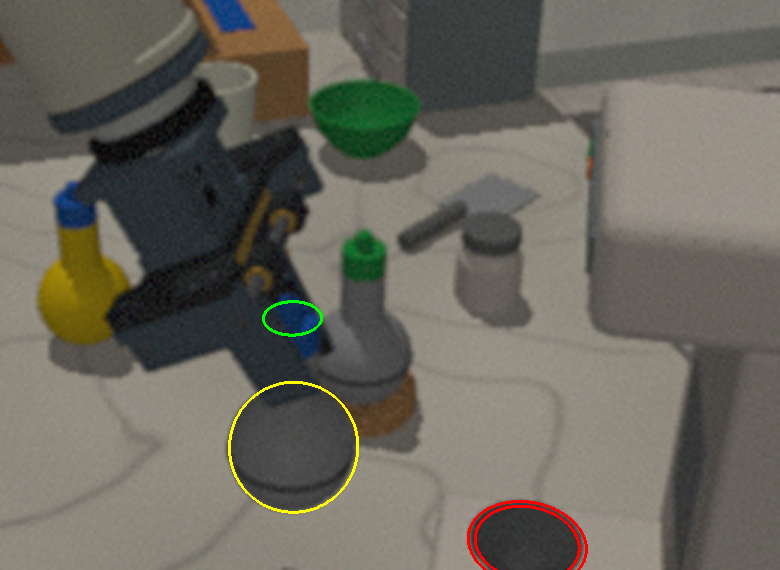

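View pics/o3top.png

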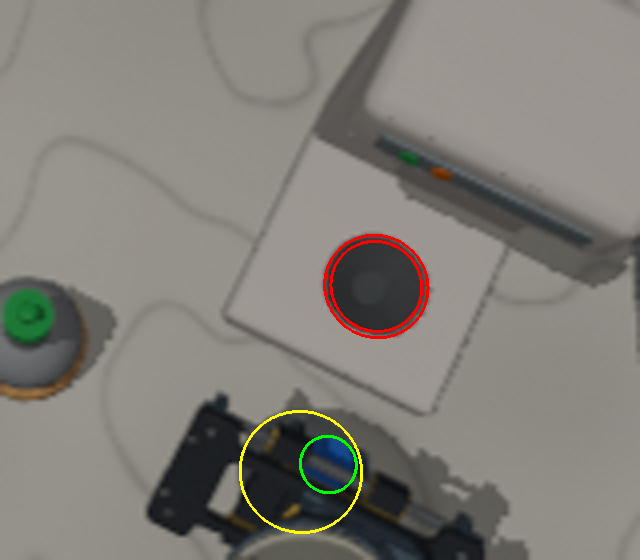

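The outlines fit the ball and the cup rim in both fixed views, and the pot is upright. I'll move in over the cup with a contact stop set.

Run:
```python
from ov import *
r=R(-27.4,27)
print(ctrl.move_l(tcp(np.r_[CUP,.198],r),vel=.07,contact_N=5))
p=ctrl.current_tool_pos();Rr=ctrl.current_eef_rot()
print(ctrl.current_t(),p-tcp(np.r_[CUP,.198],r),ctrl.current_contact_force())
np.savez("w4.npz",p=p,R=Rr)
for n in("side","top","wrist"): cv2.imwrite(f"pics/{n}4.png",ctrl.read_camera(n))
g=p-.019*Rr[:,1]; x,y=g[:2]; z=g[2]-.112; C=np.array([x,y,z+.04])
for n,box,k in(("wrist",(120,0,400,260),2),("side",(300,180,200,150),4),("top",(330,100,160,140),4)):
    it=[(hring(*CUP,.0728,.037),(0,0,255)),(hring(*CUP,.0728,.0325),(0,0,255)),(sil(C,.04,campos(n,p,Rr)),(0,255,255)),(hring(x,y,z+.138,.017),(0,255,0))]
    cv2.imwrite(f"pics/o4{n}.png",overlay(n,cv2.imread(f"pics/{n}4.png"),it,box,k,p,Rr))
```

```text
False
11.0 [-0.0002  0.0001 -0.    ] [-0.1951 -0.1865 -3.8715]
```

View pics/o4wrist.png

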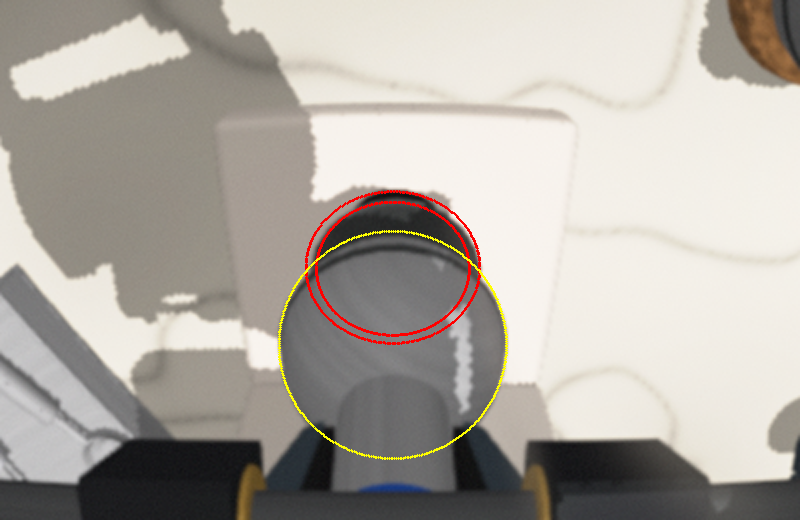

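View pics/o4side.png

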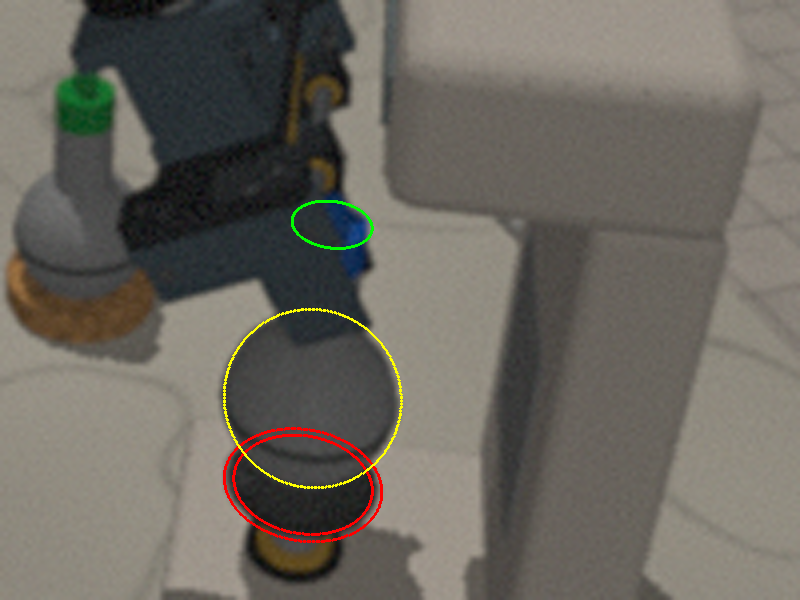

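View pics/o4top.png

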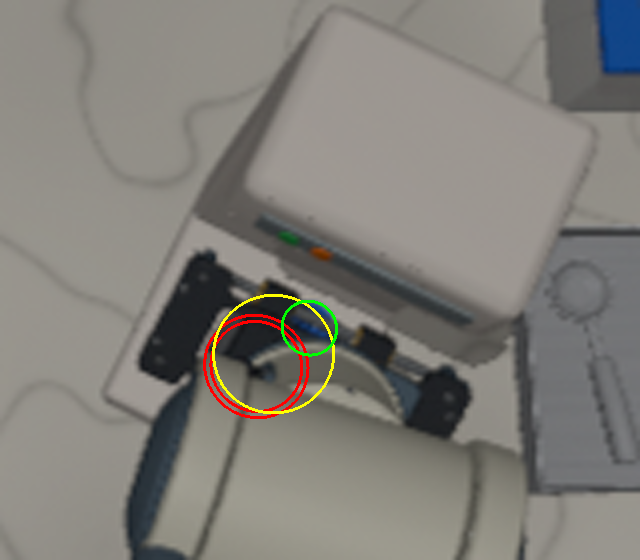

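Everything is aligned: in the wrist view the rim outline and the ball share the same centre line (about x=394). Next I'll feel downward for the seat.

Run:
```python
from ov import *
r=R(-27.4,27)
b=lambda z:tcp(np.r_[CUP,z+.112],r)
print(ctrl.move_l(b(.070),vel=.03,contact_N=4),ctrl.current_t())
f0=ctrl.current_contact_force()
c=ctrl.move_l(b(.046),vel=.01,contact_N=4)
p=ctrl.current_tool_pos();print(c,ctrl.current_t(),"bottom",p[2]-b(0)[2],p-b(p[2]-b(0)[2]),f0,ctrl.current_contact_force()-f0,ctrl.current_wrist_torque())
```

```text
False 11.8333
True 13.1167 bottom 0.05817942510928735 [ 0.0002 -0.      0.    ] [ 0.5837  0.3517 -3.9813] [0.5137 1.0527 7.5039] [ 0.0545 -0.1129  0.0838]
```

Run:
```python
from ov import *
r=R(-27.4,27)
b=lambda z:tcp(np.r_[CUP,z+.112],r)
f0=np.array([.58,.35,-3.98])
z=.058
while z>.040:
    z-=.001
    c=ctrl.move_l(b(z),vel=.008,contact_N=5)
    d=ctrl.current_contact_force()-f0;p=ctrl.current_tool_pos()
    print(round(z,4),c,round(ctrl.current_t(),2),"meas",round(p[2]-b(0)[2],4),d,round(ctrl.current_grip_width()*91,2))
    if d[2]>14 or np.linalg.norm(d[:2])>6 or ctrl.current_t()>32: break
```

```text
0.057 False 13.37 meas 0.0575 [0.0223 1.6143 8.265 ] 33.25
0.056 False 13.64 meas 0.0564 [0.8075 1.3284 8.4025] 33.53
0.055 False 13.92 meas 0.0552 [1.8566 1.6352 8.1307] 33.45
0.054 False 14.19 meas 0.0542 [2.2353 1.13   7.8874] 33.74
0.053 False 14.47 meas 0.0531 [2.9184 1.9926 8.2488] 33.59
0.052 False 14.74 meas 0.0521 [2.7322 1.5223 8.5543] 33.67
0.051 False 15.02 meas 0.051 [2.8498 1.2902 8.5499] 33.36
0.05 False 15.29 meas 0.05 [2.4942 1.9855 7.73  ] 33.32
0.049 False 15.57 meas 0.049 [3.7124 1.2569 7.6931] 33.69
0.048 False 15.84 meas 0.048 [4.2341 1.6005 7.5343] 33.66
0.047 False 16.12 meas 0.047 [3.3984 2.037  8.3721] 33.88
0.046 False 16.39 meas 0.0461 [4.106  1.7474 9.4499] 33.3
0.045 True 16.6 meas 0.0459 [-2.414   1.6458 12.9326] 33.46
0.044 True 16.83 meas 0.0459 [-1.8215  2.5318 13.494 ] 33.58
0.043 True 17.08 meas 0.0458 [-2.6775  2.6514 12.6686] 33.49
0.042 True 17.35 meas 0.0458 [-3.0168  2.7366 13.6147] 33.68
0.041 True 17.62 meas 0.0457 [-2.9185  1.7482 13.7175] 33.64
0.04 True 17.92 meas 0.0457 [-3.5565  2.1583 13.2095] 33.66
```

The cup went down and reached its stop with the ball bottom at about 45.9 mm. Next I'll raise the press to about 19 N in fine steps and hold it there.

Run:
```python
from ov import *
r=R(-27.4,27)
b=lambda z:tcp(np.r_[CUP,z+.112],r)
f0=np.array([.58,.35,-3.98])
z=.0457
def rd():
    F=[]
    for _ in range(4): F.append(ctrl.current_contact_force()-f0); ctrl.sleep(.02)
    return np.mean(F,0)
while z>.041:
    z-=.0002
    ctrl.move_l(b(z),vel=.004)
    d=rd();p=ctrl.current_tool_pos()
    print(round(z,4),round(ctrl.current_t(),2),"meas",round(p[2]-b(0)[2],4),d)
    if d[2]>18 or np.linalg.norm(d)>22 or ctrl.current_t()>30: break
for i in range(6):
    ctrl.sleep(.2); print(rd())
print(ctrl.current_t())
```

```text
0.0455 18.78 meas 0.0458 [ 2.5656  3.5987 12.2287]
0.0453 19.1 meas 0.0458 [ 2.2622  3.5554 13.668 ]
0.0451 19.42 meas 0.0457 [ 1.5098  3.6226 16.0593]
0.0449 19.73 meas 0.0457 [ 1.1435  3.8354 18.9065]
[ 1.2963  4.3035 18.1928]
[ 1.1497  3.7976 18.0268]
[ 0.6784  3.7597 18.2109]
[ 0.8393  3.7111 18.2452]
[ 0.9867  3.9065 18.0943]
[ 1.0984  3.7964 18.2245]
21.3333
```

It held at about 18 N for 1.5 s. I'll check the images before letting go.

Run:
```python
from ov import *
p=ctrl.current_tool_pos();Rr=ctrl.current_eef_rot()
for n in("side","wrist"): cv2.imwrite(f"pics/{n}5.png",ctrl.read_camera(n))
g=p-.019*Rr[:,1]; x,y=g[:2]; z=.0459; C=np.array([x,y,z+.04])
o=[]
for n,box,k in(("wrist",(220,60,200,200),2),("side",(320,200,100,130),4)):
    it=[(hring(*CUP,.0619,.037),(0,0,255)),(sil(C,.04,campos(n,p,Rr)),(0,255,255)),(hring(x,y,z+.138,.017),(0,255,0))]
    o.append(overlay(n,cv2.imread(f"pics/{n}5.png"),it,box,k,p,Rr)[:400])
cv2.imwrite("pics/o5.png",np.hstack(o))
```

```text
(no output)
```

View pics/o5.png

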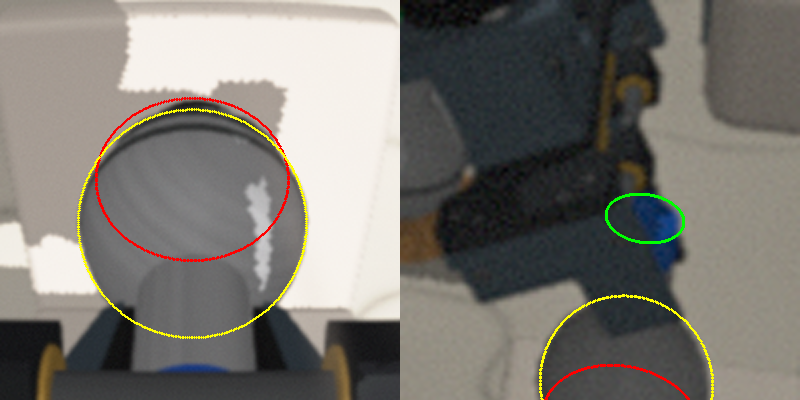

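The ball sits in the cup on the predicted centre. I'll unload, release and back off.

Run:
```python
from ov import *
r=R(-27.4,27)
b=lambda z:tcp(np.r_[CUP,z+.112],r)
f0=np.array([.58,.35,-3.98])
ctrl.move_l(b(.0457),vel=.004); ctrl.sleep(.2); print(ctrl.current_contact_force()-f0)
ctrl.command_gripper(1.0); ctrl.sleep(.3)
print(ctrl.current_t(),ctrl.current_grip_width(),ctrl.current_contact_force())
print(ctrl.move_l(b(.0457)-.20*F,vel=.1,contact_N=4),ctrl.current_t(),ctrl.current_contact_force())
p=ctrl.current_tool_pos();Rr=ctrl.current_eef_rot()
np.savez("w6.npz",p=p,R=Rr)
for n in("wrist","side","top"): cv2.imwrite(f"pics/{n}6.png",ctrl.read_camera(n))
o=[];z=.0459;C=np.array([*CUP,z+.04])
for n,box,k in(("side",(300,180,130,150),4),("top",(340,120,130,110),5)):
    it=[(hring(*CUP,.0619,.037),(0,0,255)),(sil(C,.04,campos(n,p,Rr)),(0,255,255)),(hring(*CUP,z+.138,.017),(0,255,0))]
    cv2.imwrite(f"pics/o6{n}.png",overlay(n,cv2.imread(f"pics/{n}6.png"),it,box,k,p,Rr))
```

```text
[ 4.2139  2.9857 10.2809]
23.2583 0.996322265673929 [-0.6668 -0.1053  0.3214]
False 25.4083 [0.2279 0.2958 0.4923]
```

View pics/o6side.png

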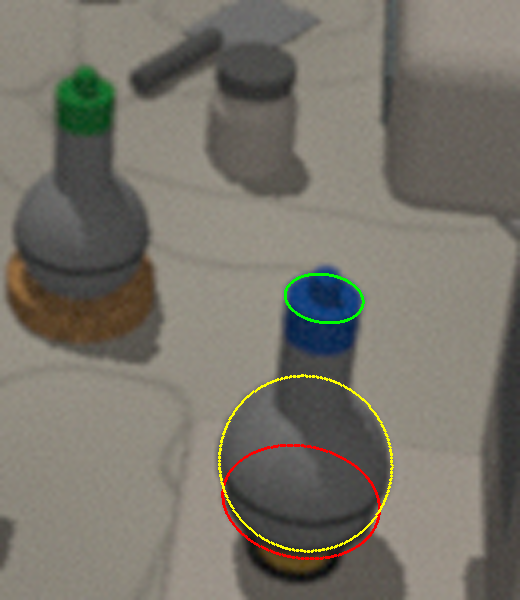

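View pics/o6top.png

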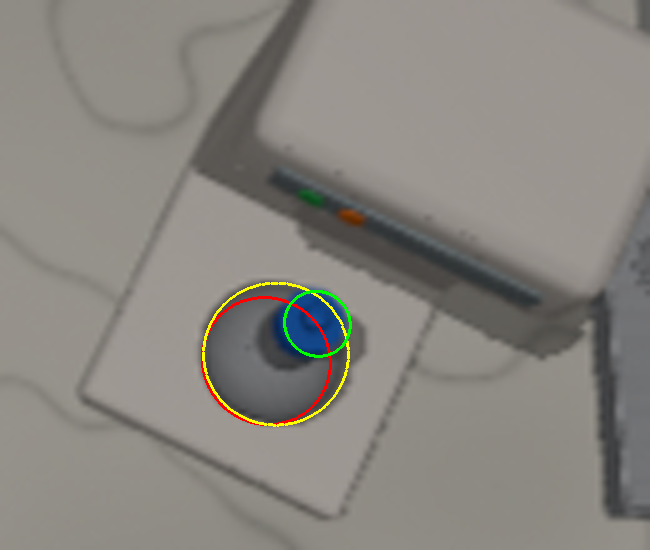

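View pics/wrist6.png

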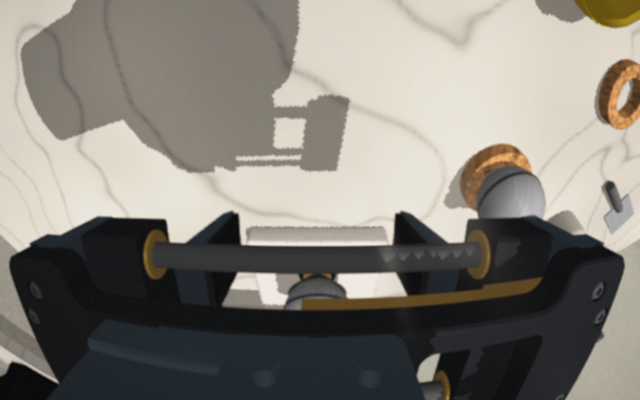

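The side view shows the pot upright in the lowered cup, with its cap at the predicted spot (about 324,297 in the crop). In the top view the ball fits its outline and the cap is off by about 1.4 px, or roughly 2° of lean. Green pot, jar and spatula look untouched. One last check that nothing is moving, then I'll hand in.

Run:
```python
from ov import *
ctrl.sleep(.5)
a=ctrl.read_camera("side")
b0=cv2.imread("pics/side6.png");s0=cv2.imread("pics/side0.png")
print("pot motion px",cv2.phaseCorrelate(np.float32(cv2.cvtColor(b0[240:330,340:400],6)),np.float32(cv2.cvtColor(a[240:330,340:400],6))))
for n,(x,y,w,h) in dict(green=(300,192,42,75),jar=(350,188,30,38)).items():
    print(n,cv2.phaseCorrelate(np.float32(cv2.cvtColor(s0[y:y+h,x:x+w],6)),np.float32(cv2.cvtColor(a[y:y+h,x:x+w],6))))
print(ctrl.current_t(),ctrl.current_contact_force())
ctrl.sign_off()
```

```text
pot motion px ((0.025393280597128864, 0.010805853891000083), 1.0007700626938432)
green ((0.5445715038767851, 0.4996671273667843), 1.0348826635855215)
jar ((-0.03068199213134193, -0.042354114115511265), 0.9959314584732055)
26.1083 [ 0.0942  0.7088 -0.2613]
the job is handed in; nothing more can be done
```

I moved the blue-capped pot from its ring into the dock cup, pressed the cup down onto its stop, and handed the job in at about 26 s; no verdict is reported.

- **Seating:** I felt the seat with the ball's lowest point at 58 mm. The cup then sank to its stop with that point at about 46 mm, below the 62 mm limit.
- **Press:** The downward force held steady at about 18 N for about 1.5 s, slightly under the 20 N asked but above the 14 N needed. The sideways force was about 4 N.
- **After release:** The camera outlines put the pot centred in the cup. The top view suggests a lean of roughly 2°, while the side view showed none. Two pictures taken before and after a 0.5 s wait showed no movement, and the tool force was near zero.
- **Bystanders:** The jar showed no movement. The green pot's image check gave about 0.7 px (under 2 mm), probably from shadow or framing, since the arm never touched it. The spatula looked unmoved, but I only checked it by eye.

I had no direct reading of force between the gripper and the dock. The approach and retreat stops never triggered, and the outlines kept about 20 mm of clearance from the overhanging head.

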